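Overhang the brass blank for sawing

TASK

On the jeweller's bench a brass sheet blank lies flat on a low wooden sawing ledge. Push it with the fingertips, without gripping or lifting it, so that one of its long sides lies flush along the ledge's raised stop rail and its end sticks out past the open end of the ledge (the end beside the steel bench block) by about 30 mm, ready to saw. Leave the wire spool, tin, steel block and hammer where they are.

Things in the scene. Friction and masses are not known exactly. Their poses are not given: they have to be found in the camera images.
- ledge: Fixed wooden sawing ledge, a board on two cleats, 260 mm long (its x) by 180 mm wide (its y), flat top 50 mm above the bench. Origin: centre of its underside, on the bench. Its +x points along the length to the open end, which has nothing under it past the edge; its +y points to the stop rail.
- lip (a point): Middle of the ledge's open end, on its top edge: 130 mm along the ledge's +x from its origin, 50 mm above the bench. Axes as the ledge's.
- rail (a point): Middle of the foot of the stop rail's inner face: 70 mm along the ledge's +y from its origin, at the height of the ledge's top. The rail is fixed, as long as the ledge, 20 mm wide (from y = 70 to 90 mm) and 14 mm high above the ledge's top. Axes as the ledge's.
- blank: Loose flat rectangular brass blank, 120 mm long (its x) by 100 mm wide (its y) and 6 mm thick, about 0.6 kg, lying flat on the ledge. Origin: centre of its underside. It starts 20 to 70 mm back from the open end, 15 to 45 mm further from the rail than when flush, and up to 0.15 rad askew; its +x points roughly to the ledge's open end. When flush with the rail its centre is 50 mm from the rail's face.
- spool: Loose wooden wire spool standing on the bench beyond the ledge's back end, 48 mm across, 64 mm high. Origin: centre of its underside. Bystander.
- tin: Loose round steel tin standing on the bench beyond the ledge's back end, 68 mm across, 60 mm high. Origin: centre of its underside. Bystander.
- anvil: Loose square steel bench block lying on the bench some 75 mm beyond the ledge's open end, 60 by 60 by 22 mm high. Origin: centre of its underside. Bystander.
- hammer: Loose hammer, 220 mm long, lying on the bench behind the rail, outside the ledge. Origin: on its underside, near mid-length. Bystander.
Things that resemble listed ones, but are neither listed nor needed, are in the scene too. There is more than one size of the blank; the one meant has the size given above.

How it is judged:
By the outcome, as a careful person would: the job done as asked, in the order asked, and still so for the second after the job is handed in, with the robot touching nothing.
It also fails if it takes over 42 s, if anything falls off the work surface, if the arm or the gripper's body presses on something with over 40 N, if the wrist force passes 120 N, or if a joint passes its speed limit or range.

ROBOT

A 6-joint arm with a two-finger parallel gripper is mounted at the origin on the work surface. World frame = base frame: x ahead of the robot, y to its left, z up, the work surface at z = 0. Lengths are in m, angles in rad, forces in N, time in s.
With the tool pointing down it reaches from about 0.3 to 0.875 m from the base axis. Payload 6.4 kg.
Tool frame: the origin (TCP) lies midway between the tips of the shut fingers; the grasp point (between the pads) lies 19 mm behind it; z points along the fingers, y is the line along which they close (so a half turn about z gives the same grasp; the last joint's range is limited). The gripper opens to 85 mm and grips with 20 to 120 N. Pads are 22 mm wide; open, the fingers measure 114 mm over their backs; the gripper's body (76 mm by 85 mm) begins 54 mm behind the grasp point. The pads swing forward as they close: fully open they stand 13 mm farther back than shut.
Start: joints at [-1.41, 0.181, 1.607, -0, 1.354, -0.206], TCP at [0.206, -0.537, 0.231] pointing down, gripper open.
Joint ranges: [-2.99, 2.99], [-0.89, 2.07], [0.3, 2.58], [-1.14, 4.28], [0, 2.63], [-3.12, 3.12]. Speed limits (rad/s): [2.57, 2.57, 3.01, 3.14, 3.14, 3.14].

INTERFACE

Orientations are given as a unit quaternion [w, x, y, z].
In Python, from bench import status, camera, ctrl gives the robot as it stands. The module is installed in compiled form; this text tells all that it offers.
- The arm moves only by the shell command python3 -m handwheel 'ROWS'. ROWS is JSON, a list that holds one entry, the list of rows, each a list of 7 numbers: the opening, from -1 (shut) to 1 (fully open), then the shift along the tool's x, y, z in cm, then the turn, a rotation vector about the tool's x, y, z in degrees. A call has 1 to 10 rows; each row is the pose to reach, as a shift and turn from the pose commanded when the call began, along the tool's axes at that moment; what a row does not reach only later rows make up. A row lasts 1/8 s, in which the tool goes at most 62.5 mm and 10.7 degrees, less where a joint would pass 70% of its speed; a pose out of reach is approached as far as the arm can. A call with a gripper value outside its range is refused whole. The fingers move at their own pace and stop on an object; the grip force is fixed at half the most. Time passes only in rows, so rows that repeat a pose let the fingers close. It gives the time, the measured TCP pose, the force, the opening and the grip force at its end, in the units of the state.
- status.get_obs(): the state, without advancing time (a new reading comes with each control period).
- camera(name): name is "side" or "top" or "wrist"; returns a dict with "frame" (480x640x3 uint8, blue, green, red), "depth" (480x640 float32, m along the optical axis (not along the pixel's ray), 0 where there is no reading), "fx", "fy", "cx", "cy" (pixels), "extrinsics" (4x4, takes a point from camera to world coordinates); the wrist camera has in their place "hand_eye" (4x4, takes a point from camera to tool coordinates, whose origin is the TCP and whose axes are the flange's). Camera axes: x right, y down, z forward; pixel columns grow to the right and rows downward; lengths in m; the calibration is good to about 2 mm. The wrist camera is an equidistant fisheye: a pixel r from the principal point sees the ray r / f radians off the axis. A picture is of the moment at which its call begins: read the wrist's pose just before it.
- ctrl.hand_in(): hands the job in; it is judged then, once.
The state is a dict: "time_s": time; "q": joint angles; "dq": joint speeds; "joint_efforts": joint torques, N m; "eef_pos": TCP position; "eef_rot": TCP orientation; "wrist_force": force on the tool from outside, world axes, zero at the start; "torque": the same for the moment, N m; "opening": opening from 0.0 (shut) to 1.0 (fully open); "grasp_force": force on a finger pad.
Only numpy, scipy, OpenCV 4.12 (cv2) and the standard library are available. Lean on these libraries where they do the work, as an engineer would, in place of code of your own. Each camera call takes 0.05 s, during which the arm holds its last target. There are 200 camera calls.

## Working session

There is one attempt and no reset: what is moved stays moved. The work goes in short steps, Python scripts to look and compute and a shell command to move; the robot and the scene stay as the last step left them, time stands still between calls to the robot, and variables do not carry over. Pictures are saved under pics/ and viewed, at most 10 in all, crops included, and the job is handed in when it is done.

```bash
mkdir -p pics; python3 - <<'E'
from bench import status,camera
import cv2,numpy as np
o=status.get_obs();print({k:np.round(o[k],3) for k in('time_s','eef_pos','eef_rot','opening')})
for n in('top','side'):
    c=camera(n);cv2.imwrite(f'pics/{n}1.png',c['frame']);np.savez(f'{n}1.npz',**c);print(n,np.round(c['extrinsics'],3),c['fx'],c['cx'],c['cy'])
E
```

```text
{'time_s': np.float64(0.0), 'eef_pos': array([ 0.206, -0.536,  0.23 ]), 'eef_rot': array([-0.001,  0.983,  0.182,  0.   ]), 'opening': np.float64(1.0)}
top [[ 0.024 -0.998  0.064  0.503]
 [-1.    -0.025 -0.011  0.028]
 [ 0.013 -0.063 -0.998  1.107]
 [ 0.     0.     0.     1.   ]] 576.6960601846545 323.7826205453259 235.04277600154242
side [[ 0.966 -0.18   0.186  0.403]
 [-0.259 -0.643  0.721 -0.758]
 [-0.011 -0.744 -0.668  0.784]
 [ 0.     0.     0.     1.   ]] 606.9594517599672 323.09745472676747 237.60918692926975
```

View pics/top1.png

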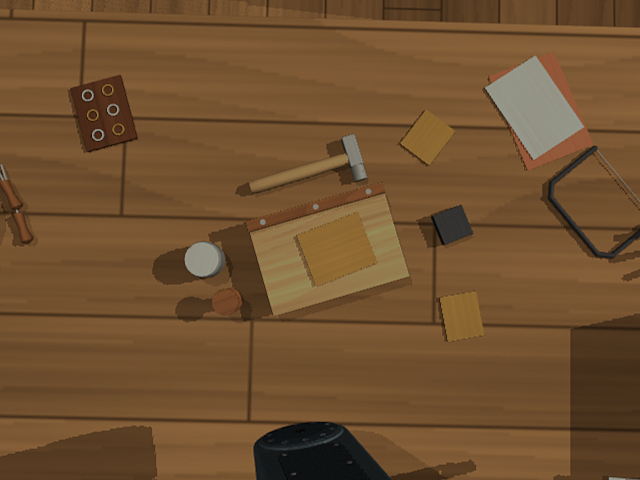

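View pics/side1.png

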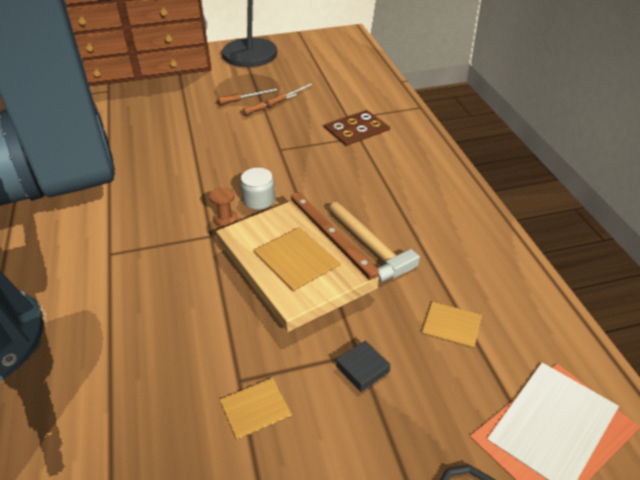

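The blank candidates in the top view are at (336,249) on the ledge, and (427,137) and (461,316) on the bench. The last two are smaller and not on the ledge, so the one at (336,249) fits. The rail runs along the ledge's upper side, (248,225) to (383,187). The open end is on the right, facing the steel block at (452,225). I'll measure these and confirm with a crop.

```bash
cat > h.py <<'E'
import numpy as np,cv2
def world(c):
    v,u=np.mgrid[:480,:640];d=c['depth']
    p=np.stack([(u-c['cx'])/c['fx']*d,(v-c['cy'])/c['fy']*d,d],-1)
    return p@c['extrinsics'][:3,:3].T+c['extrinsics'][:3,3]
def atz(c,uv,z):
    uv=np.atleast_2d(uv);r=np.c_[(uv[:,0]-c['cx'])/c['fx'],(uv[:,1]-c['cy'])/c['fy'],np.ones(len(uv))]@c['extrinsics'][:3,:3].T
    t=c['extrinsics'][:3,3];return t+r*((z-t[2])/r[:,2])[:,None]
E
python3 - <<'E'
from h import *
for n,box in(('top',(235,170,425,330)),('side',(200,180,390,335))):
    c=np.load(n+'1.npz');P=world(c);f=c['frame'];x0,y0,x1,y1=box
    cv2.imwrite(f'pics/{n}crop.png',cv2.resize(f[y0:y1,x0:x1],None,fx=4,fy=3.6 if n=='top' else 3.8,interpolation=cv2.INTER_CUBIC))
    hsv=cv2.cvtColor(f,cv2.COLOR_BGR2HSV)
    def rect(m,name):
        k,l,s,_=cv2.connectedComponentsWithStats(m.astype(np.uint8));i=1+s[1:,4].argmax();m=l==i
        q=P[m][:,:2].astype(np.float32);r=cv2.minAreaRect(q);print(n,name,m.sum(),'z',np.round(np.median(P[m][:,2]),4),np.round(r[0],4),np.round(r[1],4),round(r[2],2));print(np.round(cv2.boxPoints(r),3).tolist())
    roi=np.zeros((480,640),bool);roi[y0:y1,x0:x1]=1
    Z=P[...,2]
    rect(roi&(Z>.042)&(Z<.075),'ledge')
    rect(roi&(Z>.0585)&(Z<.075),'rail')
    for p in ([(336,249),(290,285),(395,265),(315,207)] if n=='top' else [(297,258),(240,245),(290,310),(335,235)]):
        u,v=p;print(p,hsv[v,u],np.round(P[v,u],4))
E
```

```text
top ledge 13929 z 0.0509 [0.5449 0.0096] [0.1804 0.2605] 17.65
[[0.4189999997615814, 0.10599999874830246], [0.49799999594688416, -0.1420000046491623], [0.6700000166893005, -0.08699999749660492], [0.5910000205039978, 0.16099999845027924]]
top rail 1572 z 0.0631 [0.6208 0.0339] [0.0209 0.2598] 17.64
[[0.5709999799728394, 0.1550000011920929], [0.6499999761581421, -0.09300000220537186], [0.6700000166893005, -0.08699999749660492], [0.5910000205039978, 0.16099999845027924]]
(336, 249) [ 18 165 145] [ 0.5452 -0.0062  0.0571]
(290, 285) [ 21 114 148] [0.4777 0.076  0.0511]
(395, 265) [ 20 119 148] [ 0.5189 -0.1155  0.0485]
(315, 207) [ 27  22 130] [0.6202 0.034  0.0652]
side ledge 11372 z 0.0519 [0.548  0.0103] [0.1827 0.2644] 17.74
[[0.42100000381469727, 0.1080000028014183], [0.5009999871253967, -0.14300000667572021], [0.675000011920929, -0.08799999952316284], [0.5950000286102295, 0.164000004529953]]
side rail 1272 z 0.0645 [0.6235 0.0348] [0.0236 0.2639] 17.59
[[0.5720000267028809, 0.15700000524520874], [0.6520000100135803, -0.0949999988079071], [0.675000011920929, -0.08699999749660492], [0.5950000286102295, 0.164000004529953]]
(297, 258) [ 18 165 217] [ 0.548  -0.0117  0.0573]
(240, 245) [ 19 126 230] [0.4586 0.0545 0.0515]
(290, 310) [ 20 118 238] [ 0.5115 -0.1175  0.0491]
(335, 235) [ 12 166 167] [0.6263 0.0233 0.0618]
```

View pics/topcrop.png

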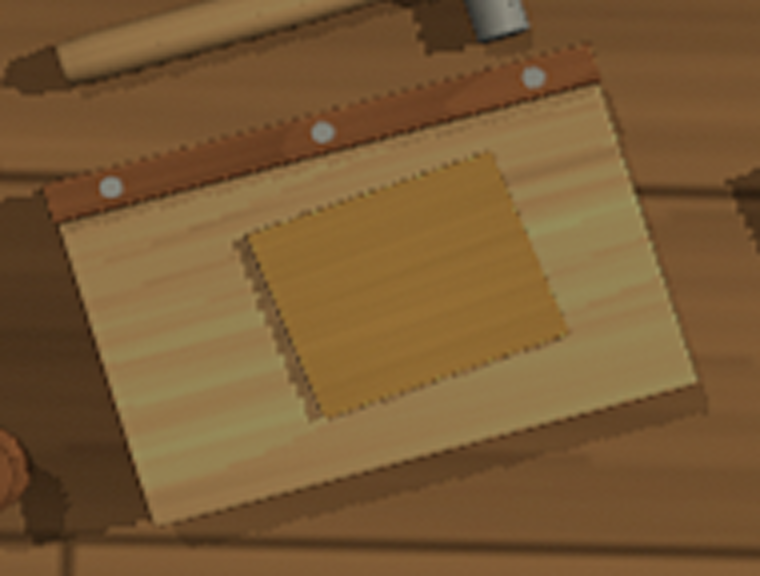

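The crop confirms it: a 120x100 brass blank on the board, slightly askew, with the rail above it and the open end on the right. Next I'll get its pose in the ledge frame.

```bash
cat >> h.py <<'E'
A=np.deg2rad(-72.33);ex=np.array([np.cos(A),np.sin(A)]);ey=np.array([-ex[1],ex[0]]);O=np.array([.546,.010])
def toL(p): p=np.atleast_2d(p)[:,:2]-O;return np.c_[p@ex,p@ey]
def blank(c):
    """blank outline in ledge mm, from colour+height"""
    P=world(c);L=toL(P.reshape(-1,3)).reshape(480,640,2);hsv=cv2.cvtColor(c['frame'],cv2.COLOR_BGR2HSV)
    m=((hsv[...,1]>140)&(abs(hsv[...,0].astype(int)-18)<4)&(P[...,2]>.049)&(P[...,2]<.064)&(L[...,1]<.072)&(L[...,1]>-.1)&(abs(L[...,0]-.03)<.2)).astype(np.uint8)
    m=cv2.morphologyEx(m,cv2.MORPH_OPEN,np.ones((3,3)))
    k,l,s,_=cv2.connectedComponentsWithStats(m);m=l==1+s[1:,4].argmax()
    v,u=np.nonzero(m);q=toL(atz(c,np.c_[u,v],.056))*1000
    r=cv2.minAreaRect(q.astype(np.float32));return r,cv2.boxPoints(r),np.median(P[m][:,2])
E
python3 - <<'E'
from h import *
from bench import status
from scipy.spatial.transform import Rotation as R
for n in('top','side'):
    r,b,z=blank(np.load(n+'1.npz'));print(n,np.round(r[0],1),np.round(r[1],1),round(r[2],2),np.round(b,1).tolist(),z)
o=status.get_obs();M=R.from_quat(np.roll(o['eef_rot'],-1)).as_matrix();print(np.round(M,3),toL(o['eef_pos'])*1000)
print('yaw of tool y',np.degrees(np.arctan2(M[1,1],M[0,1])))
E
```

```text
top [16.4 -5.3] [120.4 100.8] 4.88 [[-47.900001525878906, 39.79999923706055], [-39.29999923706055, -60.599998474121094], [80.5999984741211, -50.400001525878906], [72.0999984741211, 50.099998474121094]] 0.05524222403972545
side [16.4 -3.7] [126.3 102.3] 4.75 [[-50.79999923706055, 42.0], [-42.29999923706055, -59.900001525878906], [83.5999984741211, -49.5], [75.0999984741211, 52.5]] 0.05669126820486636
[[ 0.933  0.359 -0.   ]
 [ 0.359 -0.933  0.001]
 [ 0.    -0.001 -1.   ]] [[ 417.33784291 -489.62496176]]
yaw of tool y -68.98459269503108
```

```bash
python3 -m handwheel '[[[1,4,-3.5,0,0,0,0],[1,9,-8,0,0,0,1],[1,14,-12.5,0,0,0,2],[1,19,-17,0,0,0,3],[1,24,-21,0,0,0,3.35],[1,29,-25.5,0,0,0,3.35],[1,34,-30,0,0,0,3.35],[1,38,-33.5,0,0,0,3.35],[1,41,-36,0,0,0,3.35],[1,43.3,-37.6,0,0,0,3.35]]]'; cat > w.py <<'E'
from h import *
from bench import status
from scipy.spatial.transform import Rotation as R
o=status.get_obs();M=R.from_quat(np.roll(o['eef_rot'],-1)).as_matrix()
print('t',o['time_s'],'L',np.round(toL(o['eef_pos'])*1000,1),'z',round(o['eef_pos'][2]*1000,1),'yaw err',round(np.degrees(np.arctan2(M[1,1],M[0,1]))+72.33,2),'F',np.round(o['wrist_force'],1),'op',round(float(o['opening']),2))
E
python3 w.py
```

```text
time_s: 1.35
eef_pos: [0.476, -0.0277, 0.231]
eef_rot: [-0.0, 0.988, 0.155, -0.0]
wrist_force: [-0.3, -0.3, -0.2]
opening: 1.002
grasp_force: 0.0
t 1.35 L [[ 14.7 -78.1]] z 231.0 yaw err 0.16 F [-0.3 -0.3 -0.2] op 1.0
```

```bash
python3 -m handwheel '[[[1,-0.1,0,4,0,0,0],[1,-0.2,0,9,0,0,0],[1,-0.2,0,13,0,0,0],[1,-0.2,0,16,0,0,0],[1,-0.2,0,17.5,0,0,0],[1,-0.2,0,18.3,0,0,0],[1,-0.2,0,18.3,0,0,0]]]'; python3 w.py; python3 - <<'E'
from bench import camera
import cv2
for n in('side','wrist'): cv2.imwrite(f'pics/{n}2.png',(camera(n)['frame'] if n=='wrist' else cv2.resize(camera(n)['frame'][160:360,160:420],None,fx=3,fy=3)))
E
```

```text
time_s: 2.22
eef_pos: [0.474, -0.0312, 0.0486]
eef_rot: [0.0, 0.988, 0.154, 0.0]
wrist_force: [-0.8, -0.8, 0.8]
opening: 1.004
grasp_force: 0.0
t 2.225 L [[ 17.4 -81.1]] z 48.6 yaw err -0.0 F [-0.8 -0.8  0.8] op 1.0
```

View pics/side2.png

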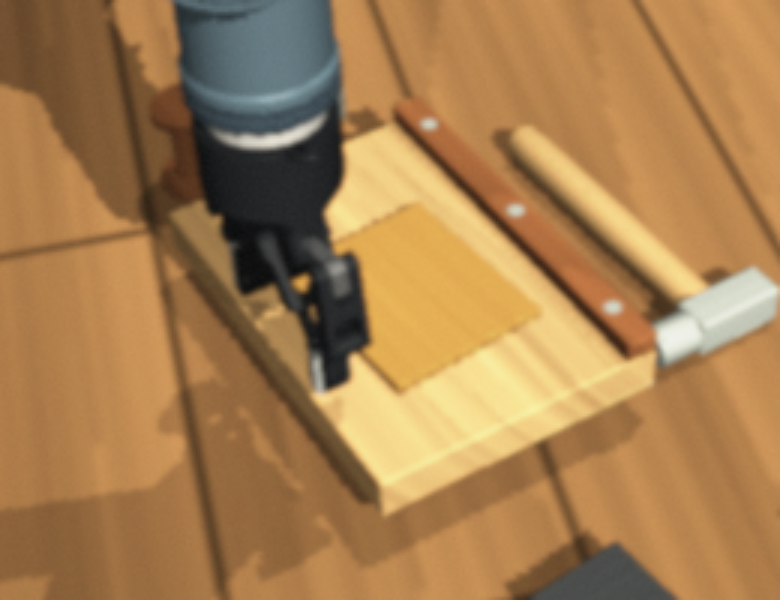

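The side view shows the open fingers standing over the ledge's near strip, around (330,370), just in front of the blank's near long side. I'll go down gently now.

```bash
python3 -m handwheel '[[[1,0,0,0.3,0,0,0],[1,0,0,0.6,0,0,0],[1,0,0,0.75,0,0,0],[1,0,0,0.75,0,0,0]]]' | grep -E 'eef_pos|force'; python3 -m handwheel '[[[1,0,0,0.1,0,0,0],[1,0,0,0.1,0,0,0]]]'| grep -E 'eef_pos|force';python3 -m handwheel '[[[1,0,0,0.1,0,0,0],[1,0,0,0.1,0,0,0]]]'| grep -E 'eef_pos|force'
```

```text
eef_pos: [0.4735, -0.031, 0.0407]
wrist_force: [0.6, 0.1, 0.4]
grasp_force: 0.0
eef_pos: [0.4737, -0.0311, 0.0397]
wrist_force: [-0.1, 0.5, 0.8]
grasp_force: 0.0
eef_pos: [0.4736, -0.0311, 0.0387]
wrist_force: [-1.5, -0.1, -0.4]
grasp_force: 0.0
```

```bash
python3 -m handwheel '[[[1,0.5,0,0,0,0,0],[1,0.9,0,0,0,0,0],[1,1.2,0,0,0,0,0],[1,1.5,0,0,0,0,0],[1,1.8,0,0,0,0,0],[1,2.1,0,0,0,0,0],[1,2.4,0,0,0,0,0],[1,2.7,0,0,0,0,0],[1,3.0,0,0,0,0,0],[1,3.2,0,0,0,0,0]]]' | grep force; python3 w.py; python3 - <<'E'
from h import *
from bench import camera
for n in('top','side'):
    r,b,z=blank(camera(n));print(n,np.round(r[0],1),np.round(r[1],1),round(r[2],2),np.round(b,1).tolist(),z)
E
```

```text
wrist_force: [-4.4, -1.1, 0.1]
grasp_force: 2.0
t 4.575 L [[ 16.6 -50.4]] z 38.2 yaw err 0.0 F [-4.4 -1.1  0.1] op 1.0
top [19.7 24.5] [ 70.  120.4] 89.78 [[-40.599998474121094, -10.300000190734863], [79.80000305175781, -10.800000190734863], [80.0999984741211, 59.29999923706055], [-40.400001525878906, 59.70000076293945]] 0.055299962775336886
side [20.1 11.3] [101.5 125.1] 89.34 [[-43.0, -38.70000076293945], [82.0999984741211, -40.20000076293945], [83.30000305175781, 61.400001525878906], [-41.79999923706055, 62.79999923706055]] 0.05676127578895612
```

```bash
python3 -m handwheel '[[[1,0.3,0,0,0,0,0],[1,0.6,0,0,0,0,0],[1,0.8,0,0,0,0,0],[1,0.8,0,0,0,0,0]]]' | grep force; python3 -m handwheel '[[[1,0.1,0,0,0,0,0],[1,0.1,0,0,0,0,0]]]' | grep wrist;python3 -m handwheel '[[[1,0.1,0,0,0,0,0],[1,0.1,0,0,0,0,0]]]' | grep wrist; python3 w.py
```

```text
wrist_force: [-1.8, 0.2, -1.2]
grasp_force: 0.9
wrist_force: [-4.5, -2.4, 0.7]
wrist_force: [-7.5, -4.5, 3.2]
t 5.675 L [[ 17.3 -40.5]] z 38.8 yaw err 0.01 F [-7.5 -4.5  3.2] op 1.0
```

```bash
python3 -m handwheel '[[[1,0.1,0,0,0,0,0],[1,0.1,0,0,0,0,0]]]' | grep wrist;python3 -m handwheel '[[[1,0.1,0,0,0,0,0],[1,0.1,0,0,0,0,0]]]' | grep wrist; python3 w.py;  python3 - <<'E'
from h import *
from bench import camera
for n in('top','side'):
    r,b,z=blank(camera(n));print(n,np.round(r[0],1),np.round(r[1],1),round(r[2],2),np.round(b,1).tolist(),z)
E
```

```text
wrist_force: [-11.6, -5.3, 6.7]
wrist_force: [-15.3, -7.8, 8.7]
t 6.175 L [[ 17.2 -40.3]] z 38.6 yaw err 0.03 F [-15.3  -7.8   8.7] op 1.0
top [20.2 39.9] [ 62.4 120.6] 87.91 [[-41.20000076293945, 10.899999618530273], [79.4000015258789, 6.5], [81.5999984741211, 68.9000015258789], [-38.900001525878906, 73.30000305175781]] 0.055261412017789
side [21.2 20.6] [125.4 103.5] 0.55 [[-42.0, 71.69999694824219], [-41.0, -31.799999237060547], [84.4000015258789, -30.600000381469727], [83.4000015258789, 72.9000015258789]] 0.056763752599283845
```

The blank is flush. The force rises with no further motion, and its edge is at y≈70 mm in the ledge frame. Now I'll back off, turn and go behind the blank.

```bash
python3 -m handwheel '[[[1,-0.5,0,0,0,0,0],[1,-1.2,0,-0.5,0,0,0],[1,-1.5,0,-3,0,0,0],[1,-1.5,0,-6.5,0,0,0],[1,-1.5,0,-6.5,0,0,0]]]' >/dev/null; python3 w.py; python3 -m handwheel '[[[0,1,-1,0,0,0,-10],[0,2,-2,0,0,0,-20],[0,3,-3,0,0,0,-30],[0,4,-4,0,0,0,-40],[0,5,-5,0,0,0,-50],[0,6,-6,0,0,0,-60],[0,7,-7,0,0,0,-70],[0,7.3,-7.6,0,0,0,-80],[0,7.3,-7.6,0,0,0,-90],[0,7.3,-7.6,0,0,0,-90]]]'; python3 w.py
```

```text
t 6.9 L [[ 18.7 -49.8]] z 107.3 yaw err 0.0 F [ 0.1 -1.3 -0.8] op 1.0
time_s: 8.15
eef_pos: [0.5475, 0.0725, 0.1032]
eef_rot: [-0.0, 0.591, 0.807, -0.0]
wrist_force: [0.1, -0.7, 0.8]
opening: 0.497
grasp_force: 0.0
t 8.15 L [[-59.1  20.4]] z 103.2 yaw err 89.92 F [ 0.1 -0.7  0.8] op 0.5
```

```bash
python3 -m handwheel '[[[0,0,0,2,0,0,0],[0,0,0,3.5,0,0,0],[0,0,0,4.4,0,0,0],[0,0,0,4.8,0,0,0],[0,0,0,4.8,0,0,0]]]' |grep wrist; python3 w.py; for i in 1 2 3; do python3 -m handwheel '[[[0,0,0,0.15,0,0,0],[0,0,0,0.15,0,0,0]]]' | grep -E 'eef_pos|wrist'; done
```

```text
wrist_force: [-0.2, 0.1, -0.7]
t 8.775 L [[-58.8  20.7]] z 55.7 yaw err 89.97 F [-0.2  0.1 -0.7] op 0.5
eef_pos: [0.5481, 0.0723, 0.0546]
wrist_force: [-0.3, 0.3, 1.0]
eef_pos: [0.5478, 0.0723, 0.0528]
wrist_force: [0.8, 0.2, -0.9]
eef_pos: [0.5477, 0.0723, 0.0511]
wrist_force: [-0.3, 0.4, 0.3]
```

```bash
for i in 1 2 3; do python3 -m handwheel '[[[0,0,0,0.1,0,0,0],[0,0,0,0.1,0,0,0]]]' | grep -E 'eef_pos|wrist'; done; python3 - <<'E'
from bench import camera
import cv2
cv2.imwrite('pics/side3.png',cv2.resize(camera('side')['frame'][180:320,190:390],None,fx=4,fy=4))
E
```

```text
eef_pos: [0.5477, 0.0723, 0.0502]
wrist_force: [-0.7, -0.4, -0.1]
eef_pos: [0.5477, 0.0723, 0.0492]
wrist_force: [-0.6, -0.3, 1.0]
eef_pos: [0.5478, 0.0723, 0.0483]
wrist_force: [0.3, 1.0, -0.0]
```

View pics/side3.png

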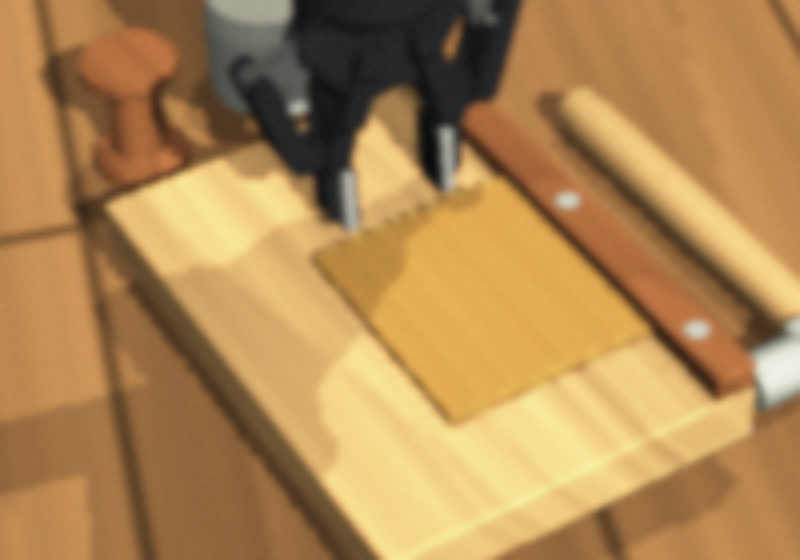

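The two fingertips, at (350,225) and (447,185), stand just behind the blank's back edge, and the blank sits flush along the rail. I'll lower a little more and push along.

```bash
for i in 1 2; do python3 -m handwheel '[[[0,0,0,0.1,0,0,0],[0,0,0,0.1,0,0,0]]]' | grep -E 'eef_pos|wrist'; done; python3 -m handwheel '[[[0,-0.4,0,0,0,0,0],[0,-0.8,0,0,0,0,0],[0,-1.1,0,0,0,0,0],[0,-1.4,0,0,0,0,0],[0,-1.7,0,0,0,0,0],[0,-2.0,0,0,0,0,0]]]' | grep wrist; python3 w.py;  python3 - <<'E'
from h import *
from bench import camera
for n in('top','side'):
    r,b,z=blank(camera(n));print(n,np.round(r[0],1),np.round(r[1],1),round(r[2],2),np.round(b,1).tolist(),z)
E
```

```text
eef_pos: [0.5479, 0.0723, 0.0482]
wrist_force: [-2.9, 0.4, 7.6]
eef_pos: [0.5479, 0.0723, 0.0481]
wrist_force: [-8.4, -1.3, 16.4]
wrist_force: [-5.4, 14.9, 17.2]
t 11.575 L [[-42.   21.7]] z 48.1 yaw err 89.99 F [-5.4 14.9 17.2] op 0.5
top [59.6 19.4] [101.5  61.7] 88.68 [[27.600000381469727, -30.600000381469727], [89.30000305175781, -32.0], [91.5999984741211, 69.5], [29.899999618530273, 70.9000015258789]] 0.055307391679529694
side [30.4 20.9] [126.4 103.8] 0.16 [[-33.0, 72.5999984741211], [-32.70000076293945, -31.200000762939453], [93.69999694824219, -30.899999618530273], [93.4000015258789, 73.0]] 0.05671244048061619
```

```bash
python3 -m handwheel '[[[0,0,0,-0.27,0,0,0],[0,0,0,-0.27,0,0,0]]]' | grep -E 'eef_pos|wrist'; python3 -m handwheel '[[[0,-0.4,0,0,0,0,0],[0,-0.8,0,0,0,0,0],[0,-1.2,0,0,0,0,0],[0,-1.6,0,0,0,0,0],[0,-2.0,0,0,0,0,0],[0,-2.4,0,0,0,0,0],[0,-2.8,0,0,0,0,0],[0,-3.2,0,0,0,0,0],[0,-3.6,0,0,0,0,0],[0,-4.0,0,0,0,0,0]]]' | grep wrist; python3 w.py;  python3 - <<'E'
from h import *
from bench import camera
for n in('top','side'):
    r,b,z=blank(camera(n));print(n,np.round(r[0],1),np.round(r[1],1),round(r[2],2),np.round(b,1).tolist(),z)
E
```

```text
eef_pos: [0.5536, 0.0541, 0.0491]
wrist_force: [-2.4, 6.4, 3.8]
wrist_force: [-2.3, 7.0, 4.1]
t 13.175 L [[ 0.2 20.6]] z 49.1 yaw err 89.98 F [-2.3  7.   4.1] op 0.5
top [121.3  14.1] [104.9  42.1] 73.4 [[86.0999984741211, -30.100000381469727], [126.5, -42.099998474121094], [156.39999389648438, 58.400001525878906], [116.0999984741211, 70.4000015258789]] 0.05538526227954477
side [72.  20.5] [125.6 104.6] 0.55 [[8.699999809265137, 72.19999694824219], [9.699999809265137, -32.400001525878906], [135.3000030517578, -31.200000762939453], [134.3000030517578, 73.4000015258789]] 0.05676367629374368
```

```bash
python3 -m handwheel '[[[0,-0.4,0,0,0,0,0],[0,-0.8,0,0,0,0,0],[0,-1.2,0,0,0,0,0],[0,-1.6,0,0,0,0,0],[0,-2.0,0,0,0,0,0],[0,-2.4,0,0,0,0,0],[0,-2.7,0,0,0,0,0],[0,-2.8,0,0,0,0,0],[0,-2.8,0,0,0,0,0]]]' | grep wrist; python3 w.py;  python3 - <<'E'
from h import *
from bench import camera
for n in('top','side'):
    r,b,z=blank(camera(n));print(n,np.round(r[0],1),np.round(r[1],1),round(r[2],2),np.round(b,1).tolist(),z)
E
```

```text
wrist_force: [-2.0, 6.7, 4.4]
t 14.4 L [[28.2 20.6]] z 49.1 yaw err 89.98 F [-2.   6.7  4.4] op 0.5
top [152.5  -8.8] [62.8 28.3] 61.97 [[125.19999694824219, -29.799999237060547], [150.1999969482422, -43.099998474121094], [179.6999969482422, 12.300000190734863], [154.6999969482422, 25.600000381469727]] 0.05546850658354452
side [99.6 20.6] [125.8 104.2] 0.02 [[36.70000076293945, 72.69999694824219], [36.70000076293945, -31.5], [162.5, -31.5], [162.5, 72.69999694824219]] 0.05676989730758231
```

```bash
python3 -m handwheel '[[[0,0.6,0,0,0,0,0],[0,1.5,0,-0.1,0,0,0],[0,1.5,0,-4,0,0,0],[0,3,0,-9,0,0,0],[0,8,0,-13,0,0,0],[0,13,0,-15,0,0,0],[0,17,0,-16,0,0,0],[0,19,0,-16,0,0,0],[0,19,0,-16,0,0,0]]]' | grep wrist; python3 w.py;  python3 - <<'E'
from h import *
from bench import camera
for n in('top','side'):
    c=camera(n);r,b,z=blank(c);print(n,np.round(r[0],1),np.round(r[1],1),round(r[2],2),np.round(b,1).tolist(),z)
    x,y=(230,120) if n=='top' else (200,180)
    cv2.imwrite(f'pics/{n}4.png',cv2.resize(c['frame'][y:y+200,x:x+260],None,fx=3,fy=3,interpolation=cv2.INTER_CUBIC))
E
```

```text
wrist_force: [-0.2, -1.1, -0.8]
t 15.625 L [[-161.7   20.2]] z 208.3 yaw err 90.12 F [-0.2 -1.1 -0.8] op 0.5
top [99.7 18.8] [101.1 120.1] 89.83 [[39.5, -31.600000381469727], [159.5, -32.0], [159.89999389648438, 69.19999694824219], [39.79999923706055, 69.5]] 0.05526742575018617
side [99.8 20.7] [125.3 104.4] 0.02 [[37.20000076293945, 72.9000015258789], [37.20000076293945, -31.5], [162.5, -31.399999618530273], [162.5, 72.9000015258789]] 0.05679113117479251
```

View pics/top4.png

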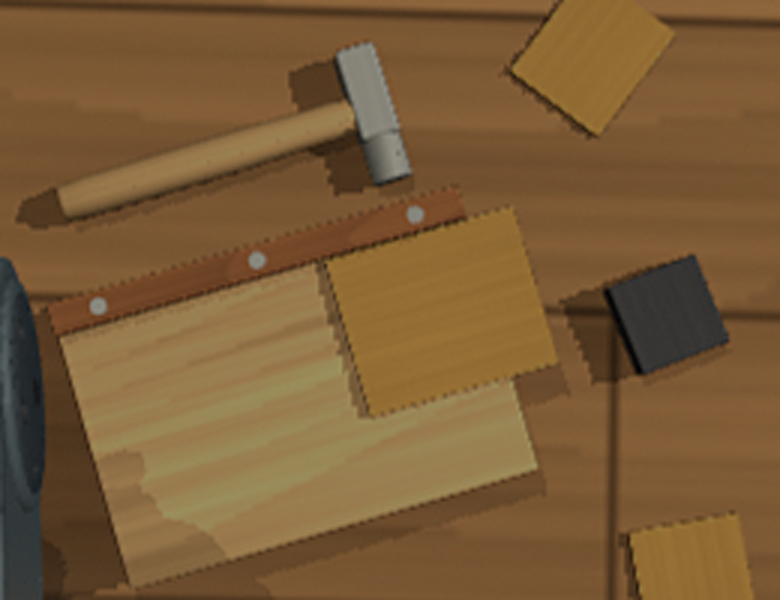

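View pics/side4.png

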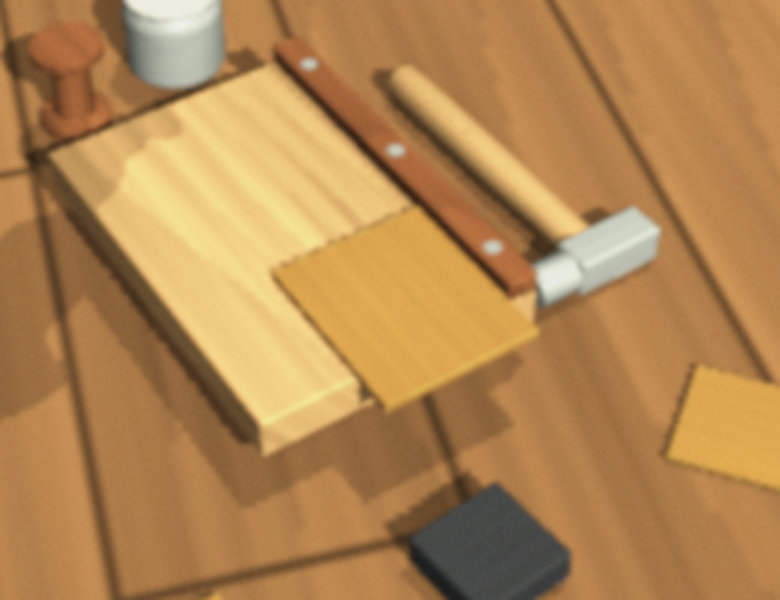

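Both views show the blank flush along the rail, with its end about 30 mm past the open end (159.7 − 130 mm). The spool, tin, block and hammer look undisturbed, and the arm is clear.

```bash
python3 -c "
from bench import ctrl
print(ctrl.hand_in())"
```

```text
the job is handed in; nothing more can be done
None
```

The job is handed in: the blank lies flush along the stop rail with its end about 30 mm past the open end, and the spool, tin, steel block and hammer are where they were; it took about 16 of the 42 s.

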